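Set the red-armed toy catapult

ROBOT

A 6-joint arm with a two-finger parallel gripper is mounted at the origin on the work surface. World frame = base frame: x ahead of the robot, y to its left, z up, the work surface at z = 0. Lengths are in m, angles in rad, forces in N, time in s.
With the tool pointing down it reaches from about 0.25 to 0.8 m from the base axis. Payload 8.5 kg.
Tool frame: the origin (TCP) lies between the finger pads; the fingertips stand 17 mm ahead of it and the grasp point (between the pads) lies 2 mm behind it (r.nose_length is the distance from the TCP to the fingertips, in m); z points along the fingers, y is the direction in which the jaws open and shut (so a half turn about z gives the same grasp; the last joint's range is limited). The gripper opens to 85 mm and grips with 20 to 120 N. Pads are 22 mm wide; open, the fingers measure 114 mm over their backs; the gripper's body (76 mm by 85 mm) begins 54 mm behind the grasp point. The pads swing forward as they close: fully open they stand 13 mm farther back than shut.
Start: joints at [1.267, 0.238, -0.013, 1.319, 0, 1.571], TCP at [0.157, 0.501, 0.248] pointing down, gripper open.
Joint ranges: [-2.66, 2.66], [-1.03, 1.9], [-1.14, 1.46], [-1.82, 2.27], [-1.45, 1.34], [-3.14, 3.14]. Speed limits (rad/s): [2.22, 2.22, 2.79, 3.14, 3.14, 3.14].

INTERFACE

Orientations are given as [roll, pitch, yaw] about the fixed x, y, z axes, in that order (R = Rz(yaw) Ry(pitch) Rx(roll)).
In Python, from workcell import r, get_image, camera_model, workorder gives the robot as it stands.
- The arm moves only by the tool servo_tool, never from a script. Its arguments are lists of equal length, an entry for each row: "travel": the shift along the world's x, y, z in units of 0.4 m (1.0 is 0.4 m), a list of three; "spin": the turn about the world's z in units of pi/4 rad (1.0 is pi/4 rad); "hand": the opening, from 0 (shut) to 1 (fully open). A call has 1 to 20 rows; each row shifts and turns the commanded pose from where the row before left it; what a row does not reach is not made up. A row lasts 1/10 s, in which the tool goes at most 50 mm and 8.59 degrees, less where a joint would pass 70% of its speed; a pose out of reach is approached as far as the arm can. A call with a number of a shift or a turn outside -1 to 1 is refused whole. A call with a gripper value outside its range is refused whole. The fingers move at their own pace and stop on an object; the grip force is fixed at half the most. Time passes only in rows, so rows that do not move let the fingers close. It gives the time, the measured TCP pose, the force and the opening at its end, in the units of the state.
- r.state(): the state, without advancing time (a new reading comes with each control period).
- get_image(name): name is "scene" or "top" or "wrist"; returns the picture (400x640x3 uint8, red, green, blue); there is no depth.
- camera_model(name): a dict with "fx", "fy", "cx", "cy" (pixels), "T" (4x4, takes a point from camera to world coordinates). Camera axes: x right, y down, z forward; pixel columns grow to the right and rows downward; lengths in m; the calibration is good to about 2 mm. A picture is of the moment at which its call begins: read the wrist's pose just before it. camera_model takes no time and is no camera call; for the wrist camera it gives the pose at the moment of the call.
- workorder.close_job(): hands the job in, once; it reports no verdict.
The state is a dict: "t": time; "joint_positions": joint angles; "qd": joint speeds; "tau": joint torques, N m; "eef_pos": TCP position; "ee_rot": TCP orientation; "ft_force": force on the tool from outside, world axes, zero at the start; "wrist_torque": the same for the moment, N m; "grip_width": finger opening in m.
Only numpy, scipy, OpenCV 4.12 (cv2) and the standard library are available. Lean on these libraries where they do the work, as an engineer would, in place of code of your own. Each camera call takes 0.05 s, during which the arm holds its last target.

TASK

Cock the toy catapult that has the red throwing arm: draw its sprung arm down until it hooks under the yellow catch, then let go so that it stays set. Do not let the arm snap back up at any time, and leave the green-armed catapult and the other toys alone.

Things in the scene. Friction and masses are not known exactly. Their poses are not given: they have to be found in the camera images.
- red_catapult: Wooden toy catapult with the RED arm, fixed on the blue bench (top 120 mm above the work surface). Board 235 x 90 x 14 mm. Origin on its underside, z up, +x to the hinge end, -x to the catch end (board x -130 to +105 mm). Crossbar on posts at x 49 mm, top at z 99 mm, on the hinge side of the raised arm. Yellow catch at x -84 to -110 mm, 32 mm wide, top at z 75 mm.
- red_hinge (a point): Point on the hinge axis of the red arm, in the middle of its width: 70 mm towards +x of the catapult's origin and 50 mm above its underside.
- red_paddle (a point): Centre of the upper face of the round flat red paddle (46 mm across, 8 mm thick, white disc in its middle), 110 mm out from the hinge along the arm: the place to push. Moves with the arm: at rest the arm slopes up 45 degrees towards the catch end, when set it is level. z: normal of the face. The catch begins 45 mm farther out than this point.
- red_arm (a joint): Red arm's angle, rad: 0 at rest, grows as it is drawn down. Spring: 2.5 N at the paddle to start, 6 N at the end. From about 0.65 the steel pin on its end (160 mm from the hinge) pushes the catch aside; just past 0.79 the catch snaps over the pin; hard stop 0.85. Let go there it rises a few mm and hooks at about 0.79, level. Let go sooner, it flies back to 0.
- red_catch (a joint): Tilt of the red catapult's yellow sprung catch in rad: 0 upright (closed), growing as it tips away from the hinge, to 0.45. It is pushed aside by the arm's pin by itself and springs back by itself. A light touch of 1 to 2 N tipping it outwards by 0.15 rad frees a set arm.
- green_arm (a joint): Angle of the GREEN arm of the other, otherwise identical catapult, in rad, 0 at rest. Not to be used.
- green_paddle (a point): Centre of the upper face of the green paddle, on the green arm. Same sizes as the red one.
- excavator: Loose yellow toy excavator, about 175 x 86 mm and 143 mm high, origin under its middle, boom towards +x.
- jar: Loose closed glass jar of marbles with a white screw lid, 76 mm across, 100 mm high, origin under its middle, z up.
- puzzle: Loose wooden knob puzzle in its frame, 200 x 150 mm, 26 mm high with its knobs, origin under its middle.

How it is judged:
At the end, for the whole second after the job is handed in: The red arm is hooked level under its closed catch and at rest: arm joint between 0.74 and 0.84 rad, catch within 0.1 rad of upright; the green arm is still at rest (within 0.1 rad) (value of joint red_arm between 0.74 and 0.84 rad and value of joint each of red_catch, green_arm below 0.1 rad and velocity of joint red_arm between -0.2 and 0.2 rad/s); the robot touches nothing.
It fails at once if the red arm snaps back up (faster than 4 rad/s) (velocity of joint red_arm below -4 rad/s).
It fails at once if the green arm is drawn down (more than 0.2 rad) (value of joint green_arm above 0.2 rad).
It fails at once if the excavator is shifted more than 30 mm (distance of excavator from where it was at the start of the episode above 0.03 m).
It fails at once if the marble jar is shifted more than 30 mm or tipped more than 0.3 rad (distance of jar from where it was at the start of the episode above 0.03 m or angle between jar's own z axis and vertical above 0.3 rad).
It fails at once if the puzzle is shifted more than 30 mm (distance of puzzle from where it was at the start of the episode above 0.03 m).
It also fails if it takes over 32 s, if anything falls off the work surface, if the arm or the gripper's body presses on something with over 40 N, if the wrist force passes 120 N, or if a joint passes its speed limit or range.

## Working session

There is one attempt and no reset: what is moved stays moved. The work goes in short steps, Python scripts to look and compute and a tool call to move; the robot and the scene stay as the last step left them, time stands still between calls to the robot, and variables do not carry over. Pictures are saved under pics/ and viewed, and the job is handed in when it is done.

Besides the shell and the picture viewer there is one more tool, called after "Call:" as name([rows], argument=value, ...), one row to a line, values as JSON. servo_tool: Moves the arm, as the interface text tells. Its arguments: {"type":"object","properties":{"travel":{"type":"array"},"spin":{"type":"array"},"hand":{"type":"array"}},"required":["travel","spin","hand"]}

```bash
mkdir -p pics; python3 - <<'E'
from workcell import r,get_image,camera_model
import cv2,json
for n in["scene","top","wrist"]:
    m=camera_model(n); print(n,m["fx"],m["fy"],m["cx"],m["cy"]); print(m["T"])
    cv2.imwrite(f"pics/{n}0.png",get_image(n)[:,:,::-1])
print(r.state(), r.nose_length)
E
```

```text
scene 404.6405519029755 404.6405519029755 320.8087437931605 195.05360020579096
[[-0.28892382  0.49770975 -0.81780684  1.47318772]
 [ 0.95733421  0.15542481 -0.24362747  0.26208196]
 [ 0.0058517  -0.85330425 -0.5213805   0.79256691]
 [ 0.          0.          0.          1.        ]]
top 434.76935844014776 434.76935844014776 314.0509658986201 202.40508135593592
[[-0.02385817 -0.99649237  0.08021059  0.47189691]
 [-0.999696    0.02428004  0.00428818  0.00976299]
 [-0.00622065 -0.0800839  -0.99676872  1.41424412]
 [ 0.          0.          0.          1.        ]]
wrist 294.89563471719396 294.89563471719396 323.5927440014095 200.67509838538373
[[ 0.29994955  0.90777701  0.2932084   0.08077809]
 [ 0.95395229 -0.28468681 -0.09449051  0.52419848]
 [-0.00230375  0.30804921 -0.95136763  0.37397031]
 [ 0.          0.          0.          1.        ]]
{'t': 0.15, 'joint_positions': array([ 1.26697596e+00,  2.38672035e-01, -1.40392256e-02,  1.31923829e+00,
       -2.75547503e-05,  1.57080603e+00]), 'qd': array([ 0.00069824, -0.00215696,  0.00370772,  0.00028587,  0.00062732,
        0.00049507]), 'tau': array([ 5.48575317e-04, -5.39077055e+01,  3.46599269e+01,  1.45127851e-02,
        3.20079494e-05,  2.95448061e-06]), 'eef_pos': array([0.15697937, 0.50066157, 0.24781839]), 'ee_rot': array([-3.14043943e+00,  2.75659203e-05,  2.83776261e+00]), 'ft_force': array([-0.30030849, -1.15512886,  0.58232768]), 'wrist_torque': array([-0.08613125, -0.00427129,  0.01487501]), 'grip_width': 0.08527247099740719} 0.017
```

View pics/scene0.png

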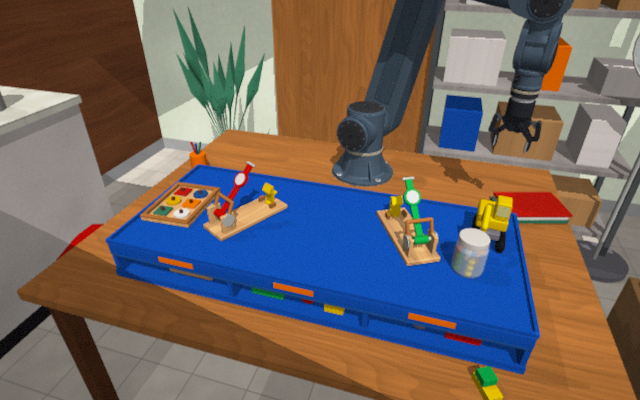

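View pics/top0.png

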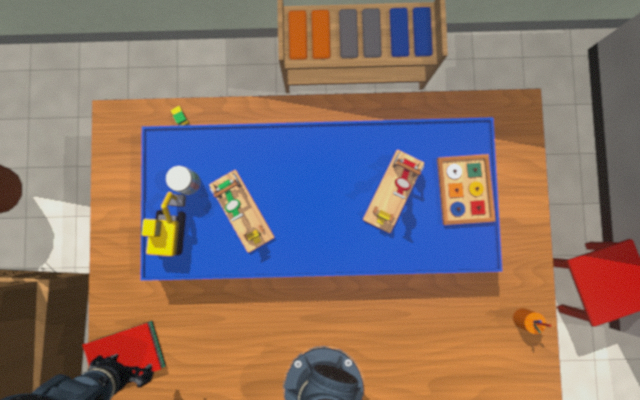

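```bash
python3 - <<'E'
import cv2
a=cv2.imread("pics/top0.png")[140:240,350:500]
cv2.imwrite("pics/topc.png",cv2.resize(a,None,fx=5.3,fy=5.3,interpolation=cv2.INTER_CUBIC))
a=cv2.imread("pics/scene0.png")[150:250,190:310]
cv2.imwrite("pics/scc.png",cv2.resize(a,None,fx=6,fy=6,interpolation=cv2.INTER_CUBIC))
E
```

```text
(no output)
```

View pics/topc.png

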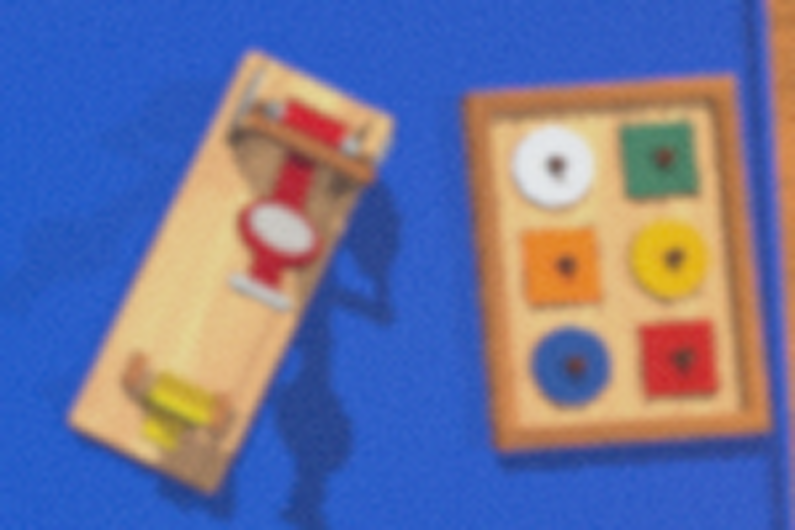

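View pics/scc.png

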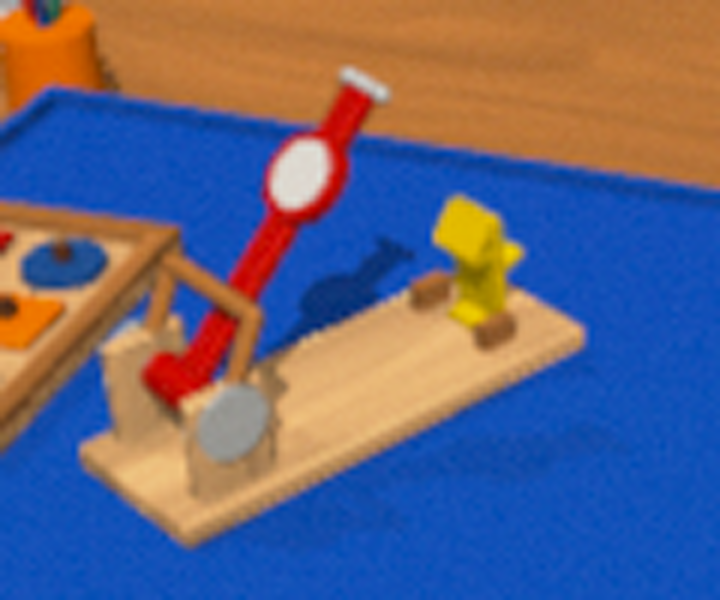

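```bash
cat > h.py <<'E'
import numpy as np
from workcell import camera_model
def proj(n,P):
    m=camera_model(n);T=np.array(m["T"]);p=(np.asarray(P)-T[:3,3])@T[:3,:3]
    return np.c_[m["fx"]*p[:,0]/p[:,2]+m["cx"],m["fy"]*p[:,1]/p[:,2]+m["cy"]]
def w(v,L):
    x,y,a=v[:3];L=np.asarray(L,float)/1000
    return np.c_[x+L[:,0]*np.cos(a)-L[:,1]*np.sin(a),y+L[:,0]*np.sin(a)+L[:,1]*np.cos(a),.12+L[:,2]]
E
python3 - <<'E'
from h import *
from scipy.optimize import least_squares
pd=[70-110*.7071,0,50+110*.7071]
Lt=[[105,45,14],[105,-45,14],[-130,45,14],[-130,-45,14],pd]
It=np.array([[255,50],[393,120],[70,422],[210,495],[283,227]])/5.3+[350,140]
Ls=[[105,45,14],[105,-45,14],[-130,45,14],pd]
Is=np.array([[188,527],[83,449],[584,330],[300,173]])/6+[190,150]
for use in("t","s","ts"):
    f=lambda v:np.r_[(proj("top",w(v,Lt))-It).ravel()*("t" in use),(proj("scene",w(v,Ls))-Is).ravel()*("s" in use)]
    s=least_squares(f,[.5,-.2,-.4]);print(use,s.x.round(4),np.round(s.fun,1))
    print(w(s.x,[pd,[-40,0,50],[70,0,50],[-84,0,75]]).round(4))
E
```

```text
t [ 0.6152 -0.2283 -0.4927] [-0.2 -0.6  1.  -0.4 -0.4 -0.5  0.7 -0.4 -1.   1.7 -0.   0.  -0.  -0.
 -0.  -0.   0.   0. ]
[[ 0.6084 -0.2246  0.2478]
 [ 0.58   -0.2093  0.17  ]
 [ 0.6769 -0.2614  0.17  ]
 [ 0.5412 -0.1885  0.195 ]]
s [ 0.6147 -0.2267 -0.4733] [-0.  -0.  -0.  -0.  -0.   0.   0.  -0.  -0.   0.  -0.1  0.3 -1.2 -0.6
 -0.1 -1.1  1.5  1.2]
[[ 0.6078 -0.2232  0.2478]
 [ 0.5791 -0.2085  0.17  ]
 [ 0.677  -0.2586  0.17  ]
 [ 0.5399 -0.1884  0.195 ]]
ts [ 0.6149 -0.2274 -0.4863] [-0.8 -0.5  0.5 -0.4 -0.4 -0.1  0.7 -0.2 -1.3  1.8 -0.9  0.2 -1.6 -0.8
 -0.1 -0.8  1.2  1.2]
[[ 0.608  -0.2238  0.2478]
 [ 0.5795 -0.2087  0.17  ]
 [ 0.6768 -0.2601  0.17  ]
 [ 0.5406 -0.1881  0.195 ]]
```

Call:
servo_tool([
  [0, 0, 0.075],
  [0, 0, 0.075],
  [0, 0, 0.075],
  [0, 0, 0.075],
  [0, 0, 0.075],
  [0.0384, -0.0608, 0],
  [0.0384, -0.0608, 0],
  [0.0384, -0.0608, 0],
  [0.0384, -0.0608, 0],
  [0.0384, -0.0608, 0],
  [0.0384, -0.0608, 0],
  [0.0384, -0.0608, 0],
  [0.0384, -0.0608, 0],
  [0.0384, -0.0608, 0],
  [0.0384, -0.0608, 0],
  [0.0384, -0.0608, 0],
  [0.0384, -0.0608, 0],
  [0.0384, -0.0608, 0],
  [0.0384, -0.0608, 0],
  [0.0384, -0.0608, 0],
], spin=[0, 0, 0, 0, 0, -0.0155, -0.0155, -0.0155, -0.0155, -0.0155, -0.0155, -0.0155, -0.0155, -0.0155, -0.0155, -0.0155, -0.0155, -0.0155, -0.0155, -0.0155], hand=[0, 0, 0, 0, 0, 0, 0, 0, 0, 0, 0, 0, 0, 0, 0, 0, 0, 0, 0, 0])

```text
t: 2.15
eef_pos: [0.3878, 0.135, 0.3982]
ee_rot: [-3.141, -0.0, 2.655]
ft_force: [0.3, 1.1, 0.3]
grip_width: -0.0003
```

Call:
servo_tool([
  [0.0384, -0.0608, 0],
  [0.0384, -0.0608, 0],
  [0.0384, -0.0608, 0],
  [0.0384, -0.0608, 0],
  [0.0384, -0.0608, 0],
  [0.0384, -0.0608, 0],
  [0.0384, -0.0608, 0],
  [0.0384, -0.0608, 0],
  [0.0384, -0.0608, 0],
  [0.0384, -0.0608, 0],
  [0.0384, -0.0608, 0],
  [0.0384, -0.0608, 0],
  [0.0384, -0.0608, 0],
  [0.0384, -0.0608, 0],
  [0.0384, -0.0608, 0],
  [0, 0, 0],
  [0, 0, 0],
], spin=[0, 0, 0, 0, 0, 0, 0, 0, 0, 0, 0, 0, 0, 0, 0, 0, 0], hand=[0, 0, 0, 0, 0, 0, 0, 0, 0, 0, 0, 0, 0, 0, 0, 0, 0])

```text
t: 3.85
eef_pos: [0.618, -0.2291, 0.3971]
ee_rot: [-3.141, -0.002, 2.654]
ft_force: [-0.6, 0.5, 0.1]
grip_width: -0.0004
```

```bash
python3 - <<'E'
from workcell import r,get_image,camera_model
import cv2,numpy as np
s=r.state();print(s["t"],s["eef_pos"],s["joint_positions"].round(3),s["ft_force"])
np.set_printoptions(precision=5,suppress=True)
m=camera_model("wrist");print(repr(np.array(m["T"])))
cv2.imwrite("pics/w1.png",get_image("wrist")[:,:,::-1])
a=get_image("scene")[100:250,150:350,::-1]
cv2.imwrite("pics/s1.png",cv2.resize(a,None,fx=4,fy=4,interpolation=cv2.INTER_CUBIC))
E
```

```text
3.85 [ 0.61797202 -0.22912633  0.39709229] [-0.355  0.524  0.809  1.857  0.     0.132] [-0.57098015  0.5358213   0.1194366 ]
array([[ 0.46901,  0.84087,  0.27013,  0.54757],
       [ 0.88319, -0.44609, -0.14481, -0.19241],
       [-0.00127,  0.30649, -0.95187,  0.52346],
       [ 0.     ,  0.     ,  0.     ,  1.     ]])
```

View pics/w1.png

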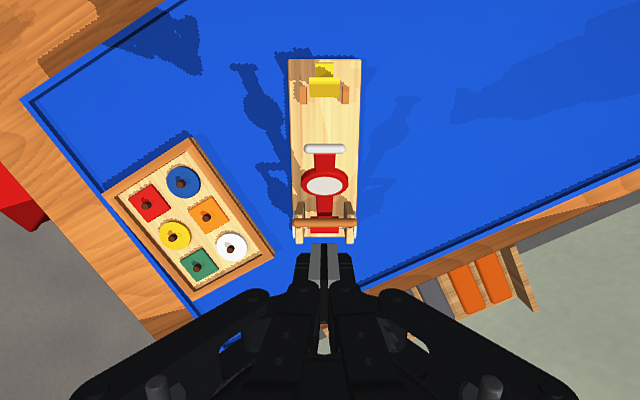

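View pics/s1.png

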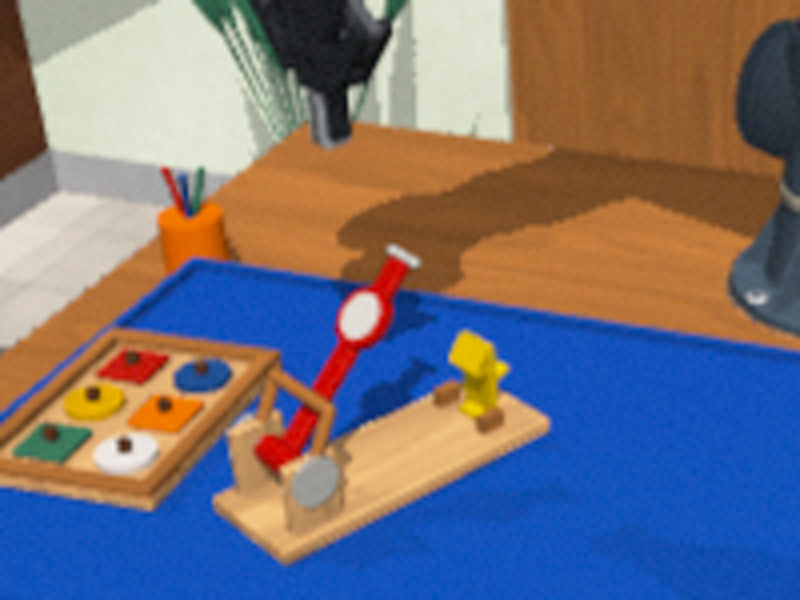

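The wrist view shows the red catapult lined up with the tool: board's catch-end corners (288,59) and (362,59), paddle disc (324,184), pin (324,149). The scene view shows the shut fingers above the paddle. I'll cross-check the pose with the wrist view.

```bash
python3 - <<'E'
from h import *
from scipy.optimize import least_squares
c=.70711
L=[[-130,-45,14],[-130,45,14],[70-110*c,0,50+110*c],[70-160*c,0,50+160*c]]
I=np.array([[288,59],[362,59],[324,184],[324,149]])
f=lambda v:(proj("wrist",w(v,L))-I).ravel()
v0=[.6149,-.2274,-.4863]
print(f(v0).round(1)); s=least_squares(f,v0);print(s.x,s.fun.round(1))
v=[.615,-.2272,-.486]
for ph in np.r_[.785:-.07:-.05,-.06]:
    L=np.array([[70-113*np.cos(ph)+11,0,50+113*np.sin(ph)]]);p=w(v,L)[0];print(round(ph,3),L[0].round(1),p.round(4),"tcp z",round(p[2]+.017,4))
E
```

```text
[-1.5 -0.  -0.8 -0.1 -0.1 -3.5 -0.1 -0.1]
[ 0.61566774 -0.22785    -0.49500124] [-0.5  0.4  0.1  1.1 -0.  -2.6  0.3  1. ]
0.785 [  1.1   0.  129.9] [ 0.6159 -0.2277  0.2499] tcp z 0.2669
0.735 [ -2.8   0.  125.8] [ 0.6125 -0.2259  0.2458] tcp z 0.2628
0.685 [ -6.5   0.  121.5] [ 0.6092 -0.2242  0.2415] tcp z 0.2585
0.635 [-10.   0. 117.] [ 0.6062 -0.2225  0.237 ] tcp z 0.254
0.585 [-13.2   0.  112.4] [ 0.6033 -0.221   0.2324] tcp z 0.2494
0.535 [-16.2   0.  107.6] [ 0.6007 -0.2196  0.2276] tcp z 0.2446
0.485 [-19.    0.  102.7] [ 0.5982 -0.2183  0.2227] tcp z 0.2397
0.435 [-21.5   0.   97.6] [ 0.596  -0.2172  0.2176] tcp z 0.2346
0.385 [-23.7   0.   92.4] [ 0.594  -0.2161  0.2124] tcp z 0.2294
0.335 [-25.7   0.   87.2] [ 0.5923 -0.2152  0.2072] tcp z 0.2242
0.285 [-27.4   0.   81.8] [ 0.5907 -0.2144  0.2018] tcp z 0.2188
0.235 [-28.9   0.   76.3] [ 0.5895 -0.2137  0.1963] tcp z 0.2133
0.185 [-30.1   0.   70.8] [ 0.5884 -0.2132  0.1908] tcp z 0.2078
0.135 [-31.    0.   65.2] [ 0.5876 -0.2127  0.1852] tcp z 0.2022
0.085 [-31.6   0.   59.6] [ 0.5871 -0.2124  0.1796] tcp z 0.1966
0.035 [-31.9   0.   54. ] [ 0.5868 -0.2123  0.174 ] tcp z 0.191
-0.015 [-32.    0.   48.3] [ 0.5867 -0.2123  0.1683] tcp z 0.1853
-0.065 [-31.8   0.   42.7] [ 0.5869 -0.2124  0.1627] tcp z 0.1797
-0.06 [-31.8   0.   43.2] [ 0.5869 -0.2123  0.1632] tcp z 0.1802
```

Call:
servo_tool([
  [-0.001, 0.0007, -0.06],
  [-0.001, 0.0007, -0.06],
  [-0.001, 0.0007, -0.06],
  [-0.001, 0.0007, -0.06],
  [-0.001, 0.0007, -0.045],
  [0, 0, -0.02],
  [0, 0, 0],
  [0, 0, 0],
], spin=[0, 0, 0, 0, 0, 0, 0, 0], hand=[0, 0, 0, 0, 0, 0, 0, 0])

```text
t: 4.75
eef_pos: [0.616, -0.227, 0.2776]
ee_rot: [3.141, 0.001, 2.656]
ft_force: [0.1, -0.2, 0.8]
grip_width: -0.0002
```

```bash
python3 - <<'E'
from workcell import r,get_image,camera_model
import cv2,numpy as np
s=r.state();print(s["t"],s["eef_pos"],s["ft_force"])
a=get_image("wrist")[:,:,::-1];b=get_image("scene")[120:240,170:330,::-1]
cv2.imwrite("pics/w2.png",a)
cv2.imwrite("pics/s2.png",cv2.resize(b,None,fx=5,fy=5,interpolation=cv2.INTER_CUBIC))
E
```

```text
4.75 [ 0.61598512 -0.22698345  0.27758768] [ 0.11520864 -0.22964173  0.75194543]
```

View pics/w2.png

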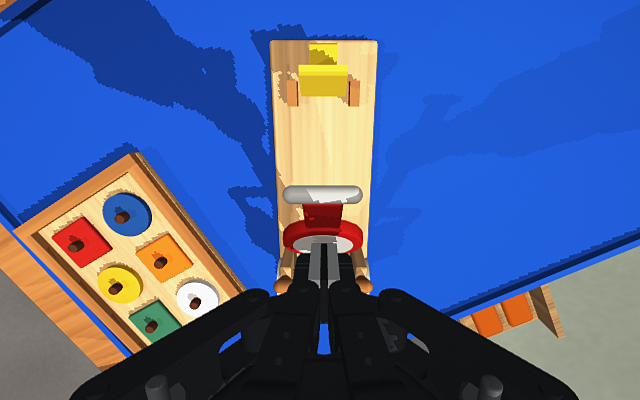

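View pics/s2.png

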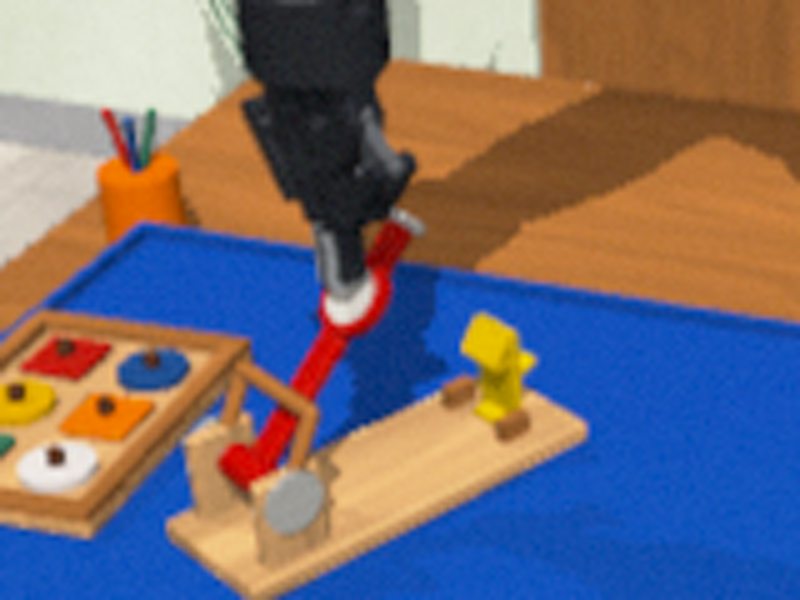

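The wrist view shows the finger tips over the disc at (322,245), and the scene view shows them just above it at (350,290). Now I push along the arc.

Call:
servo_tool([
  [0, 0, -0.0135],
  [0, 0, -0.0135],
  [-0.0085, 0.0045, -0.0103],
  [-0.0083, 0.0043, -0.0108],
  [-0.0075, 0.0043, -0.0113],
  [-0.0073, 0.0037, -0.0115],
  [-0.0065, 0.0035, -0.012],
  [-0.0063, 0.0033, -0.0123],
  [0, 0, 0],
  [0, 0, 0],
], spin=[0, 0, 0, 0, 0, 0, 0, 0, 0, 0], hand=[0, 0, 0, 0, 0, 0, 0, 0, 0, 0])

```text
t: 5.85
eef_pos: [0.5979, -0.2178, 0.2383]
ee_rot: [-3.141, -0.0, 2.655]
ft_force: [1.6, -1.8, 2.7]
grip_width: 0.0001
```

```bash
python3 - <<'E'
from workcell import r,get_image,camera_model
import cv2,numpy as np
s=r.state();print(s["t"],s["eef_pos"],s["ft_force"])
a=get_image("wrist")[:,:,::-1];b=get_image("scene")[120:240,170:330,::-1]
cv2.imwrite("pics/w3.png",a)
cv2.imwrite("pics/s3.png",cv2.resize(b,None,fx=5,fy=5,interpolation=cv2.INTER_CUBIC))
E
```

```text
5.85 [ 0.59794689 -0.21780501  0.23827859] [ 1.64786759 -1.81812224  2.71849493]
```

View pics/w3.png

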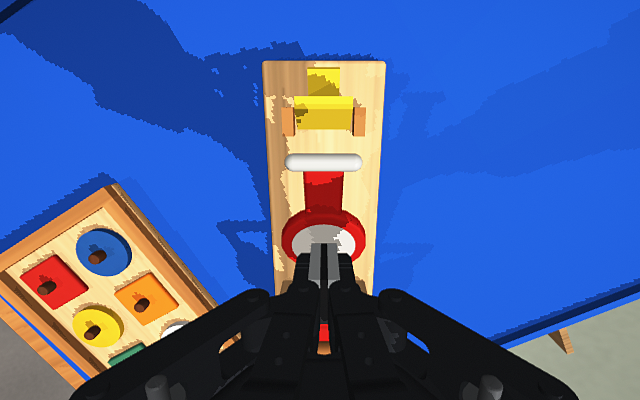

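View pics/s3.png

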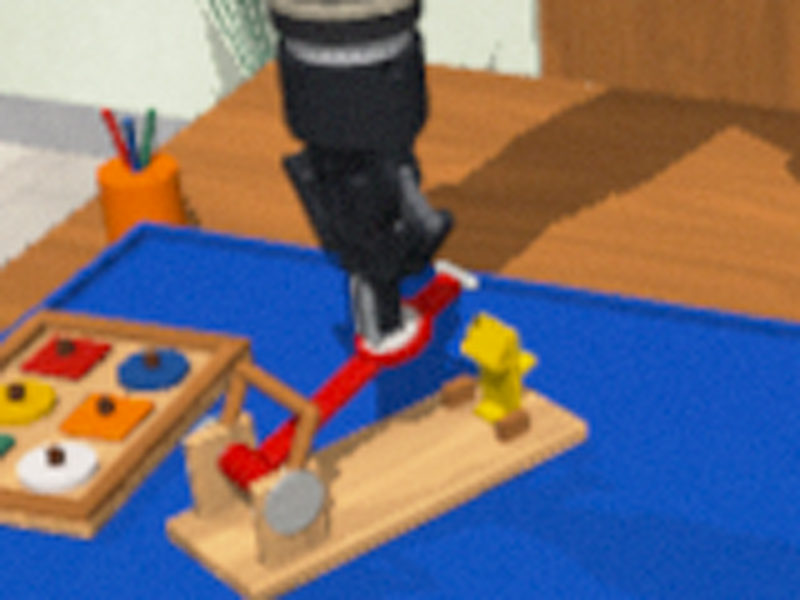

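The push is tracking: the tips sit mid-disc at (325,243) in the wrist view and the pin is at (323,162). I'll continue.

Call:
servo_tool([
  [-0.0055, 0.0028, -0.0128],
  [-0.005, 0.0028, -0.013],
  [-0.0043, 0.0023, -0.013],
  [-0.004, 0.002, -0.0135],
  [-0.003, 0.0018, -0.0138],
  [-0.0028, 0.0013, -0.0138],
  [-0.002, 0.0013, -0.014],
  [-0.0013, 0.0008, -0.014],
  [0, 0, 0],
  [0, 0, 0],
], spin=[0, 0, 0, 0, 0, 0, 0, 0, 0, 0], hand=[0, 0, 0, 0, 0, 0, 0, 0, 0, 0])

```text
t: 6.95
eef_pos: [0.5862, -0.2114, 0.1943]
ee_rot: [-3.141, -0.002, 2.655]
ft_force: [-0.2, 0.6, 0.7]
grip_width: -0.0001
```

```bash
python3 - <<'E'
from workcell import r,get_image,camera_model
import cv2,numpy as np
s=r.state();print(s["t"],s["eef_pos"],s["ft_force"])
a=get_image("wrist")[:,:,::-1];b=get_image("scene")[120:240,170:330,::-1]
cv2.imwrite("pics/w4.png",a)
cv2.imwrite("pics/s4.png",cv2.resize(b,None,fx=5,fy=5,interpolation=cv2.INTER_CUBIC))
E
```

```text
6.95 [ 0.58617142 -0.21140746  0.19430011] [-0.19925045  0.59510474  0.67167566]
```

View pics/w4.png

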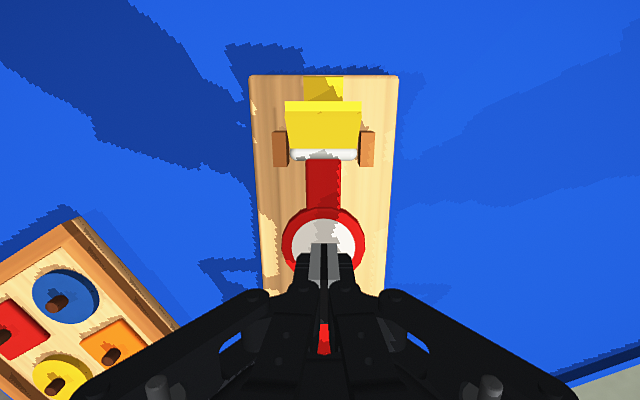

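View pics/s4.png

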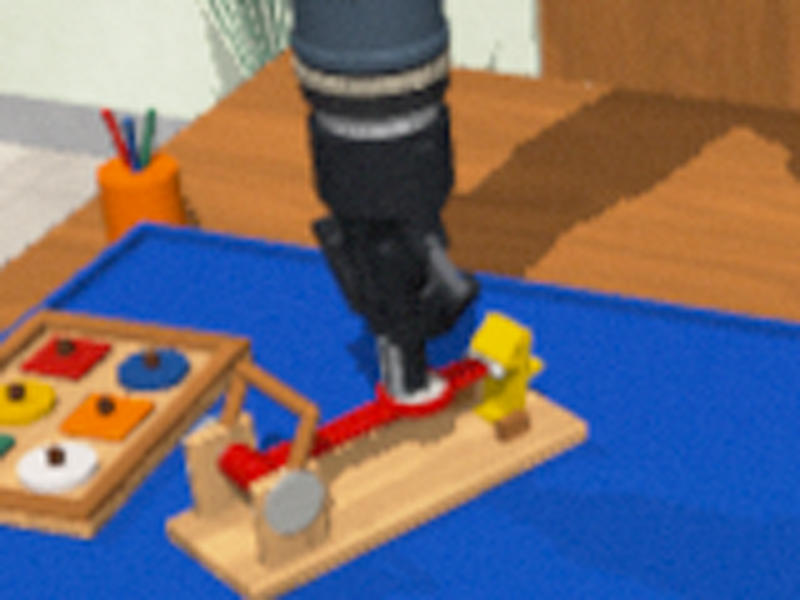

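The pin now lies on the catch, at (323,155) in the wrist view, and the catch is tilting. Next come the last ~11 mm, slowly.

Call:
servo_tool([
  [-0.0005, 0.0003, -0.007],
  [-0.0003, 0, -0.007],
  [0, 0, -0.007],
  [0, 0, -0.007],
  [0, 0, 0],
  [0, 0, 0],
], spin=[0, 0, 0, 0, 0, 0], hand=[0, 0, 0, 0, 0, 0])

```text
t: 7.65
eef_pos: [0.5861, -0.2113, 0.186]
ee_rot: [3.141, 0.001, 2.655]
ft_force: [-7.3, 1.9, 18.1]
grip_width: -0.0003
```

```bash
python3 - <<'E'
from workcell import r,get_image,camera_model
import cv2,numpy as np
s=r.state();print(s["t"],s["eef_pos"],s["ft_force"])
a=get_image("wrist")[:,:,::-1];b=get_image("scene")[120:240,170:330,::-1]
cv2.imwrite("pics/w5.png",a)
cv2.imwrite("pics/s5.png",cv2.resize(b,None,fx=5,fy=5,interpolation=cv2.INTER_CUBIC))
E
```

```text
7.65 [ 0.58608094 -0.21133241  0.18597654] [-7.32872558  1.94567187 18.12721522]
```

View pics/w5.png

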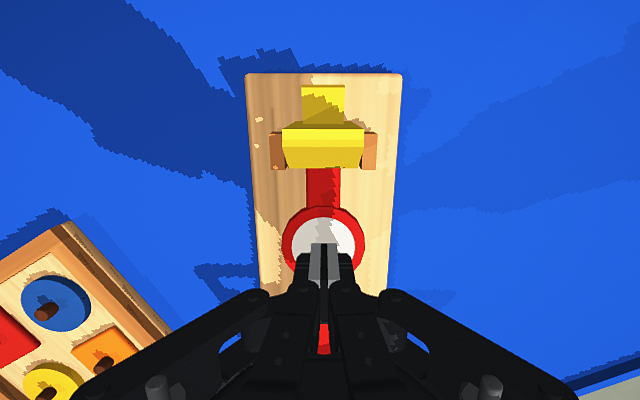

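View pics/s5.png

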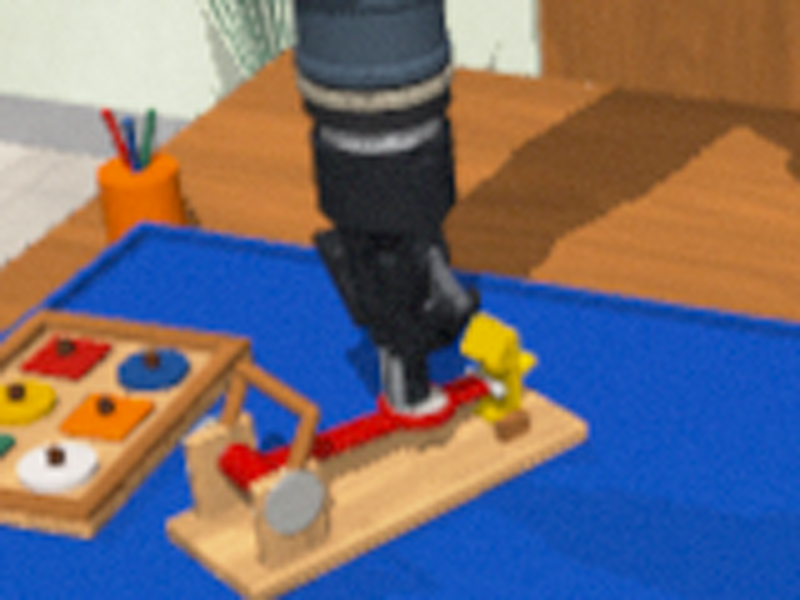

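The catch has snapped back over the pin: the pin is hidden below the yellow hook at (323,148) in the wrist view, and the catch is upright in the scene view. The 18 N reading means the arm is at its hard stop. I'll ease off slowly and watch the force.

Call:
servo_tool([
  [0, 0, 0.005],
  [0, 0, 0.005],
  [0, 0, 0.005],
  [0, 0, 0.005],
  [0, 0, 0.005],
  [0, 0, 0],
  [0, 0, 0],
], spin=[0, 0, 0, 0, 0, 0, 0], hand=[0, 0, 0, 0, 0, 0, 0])

```text
t: 8.45
eef_pos: [0.5865, -0.2116, 0.1935]
ee_rot: [-3.141, -0.001, 2.655]
ft_force: [-0.7, 0.4, 0.2]
grip_width: 0.0001
```

```bash
python3 - <<'E'
from workcell import r,get_image,camera_model
import cv2,numpy as np
s=r.state();print(s["t"],s["eef_pos"],s["ft_force"])
a=get_image("wrist")[:,:,::-1];b=get_image("scene")[120:240,170:330,::-1]
cv2.imwrite("pics/w6.png",a)
cv2.imwrite("pics/s6.png",cv2.resize(b,None,fx=5,fy=5,interpolation=cv2.INTER_CUBIC))
E
```

```text
8.45 [ 0.58648643 -0.21160811  0.19346503] [-0.70293702  0.43762992  0.15821337]
```

View pics/w6.png

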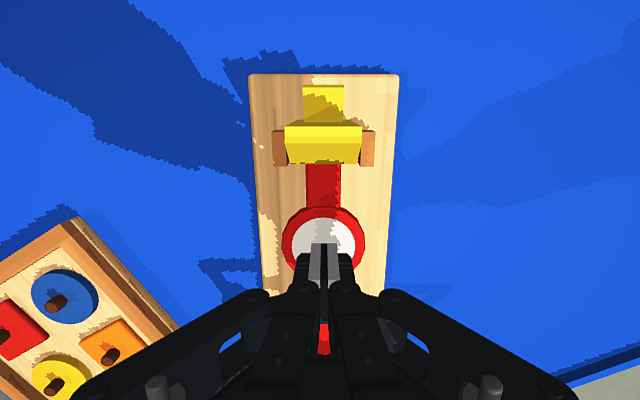

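View pics/s6.png

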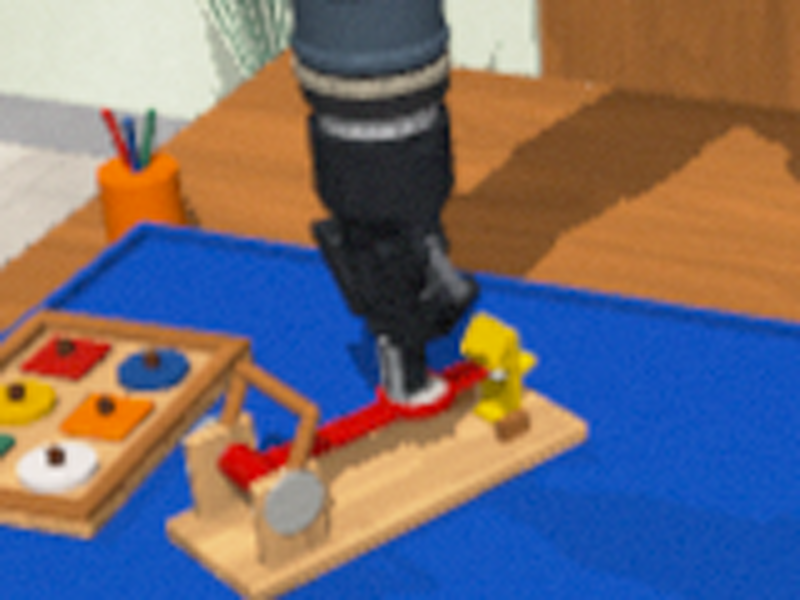

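The force is near zero and the hook covers the pin at (323,145). I'll back off a little more, slowly, to confirm it holds.

Call:
servo_tool([
  [0, 0, 0.005],
  [0, 0, 0.005],
  [0, 0, 0.005],
  [0, 0, 0.005],
  [0, 0, 0],
  [0, 0, 0],
], spin=[0, 0, 0, 0, 0, 0], hand=[0, 0, 0, 0, 0, 0])

```text
t: 9.15
eef_pos: [0.5866, -0.2117, 0.2019]
ee_rot: [-3.142, 0.0, 2.655]
ft_force: [-0.5, 0.1, 0.3]
grip_width: -0.0001
```

```bash
python3 - <<'E'
from workcell import r,get_image,camera_model
import cv2,numpy as np
s=r.state();print(s["t"],s["eef_pos"],s["ft_force"])
b=get_image("scene")[140:230,200:320,::-1]
cv2.imwrite("pics/s7.png",cv2.resize(b,None,fx=6,fy=6,interpolation=cv2.INTER_CUBIC))
E
```

```text
9.15 [ 0.58661877 -0.21171039  0.2019189 ] [-0.52412132  0.1336633   0.27638971]
```

View pics/s7.png

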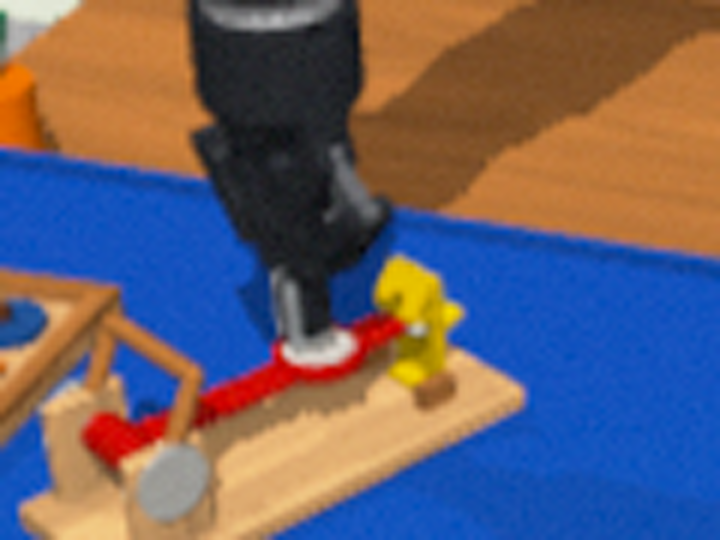

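The tips are now clear above the disc at (315,340), and the pin stays hooked at (412,328). I'll retreat straight up.

Call:
servo_tool([
  [0, 0, 0.02],
  [0, 0, 0.04],
  [0, 0, 0.05],
  [0, 0, 0.06],
  [0, 0, 0.06],
  [0, 0, 0.06],
  [0, 0, 0.05],
  [0, 0, 0],
  [0, 0, 0],
  [0, 0, 0],
], spin=[0, 0, 0, 0, 0, 0, 0, 0, 0, 0], hand=[0, 0, 0, 0, 0, 0, 0, 0, 0, 0])

```text
t: 10.2
eef_pos: [0.5863, -0.2116, 0.337]
ee_rot: [-3.141, -0.001, 2.655]
ft_force: [0.4, 0.8, 0.4]
grip_width: -0.0002
```

```bash
python3 - <<'E'
from workcell import r,get_image,camera_model
import cv2,numpy as np
s=r.state();print(s["t"],s["eef_pos"],s["ft_force"])
b=get_image("scene")[140:250,190:450,::-1]
cv2.imwrite("pics/s8.png",cv2.resize(b,None,fx=3,fy=3,interpolation=cv2.INTER_CUBIC))
cv2.imwrite("pics/w8.png",get_image("wrist")[:,:,::-1])
E
```

```text
10.2 [ 0.58633655 -0.21158963  0.33699708] [0.42218233 0.84480492 0.39226351]
```

View pics/s8.png

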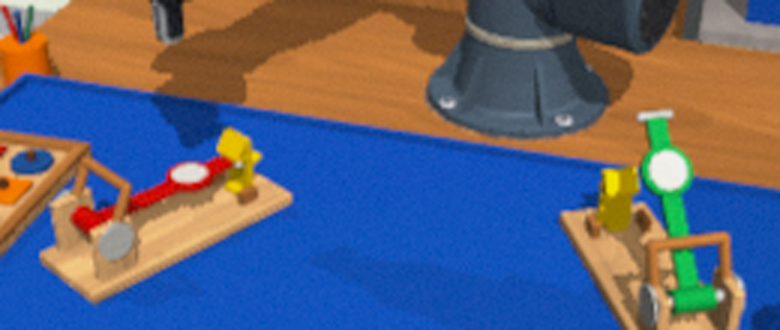

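View pics/w8.png

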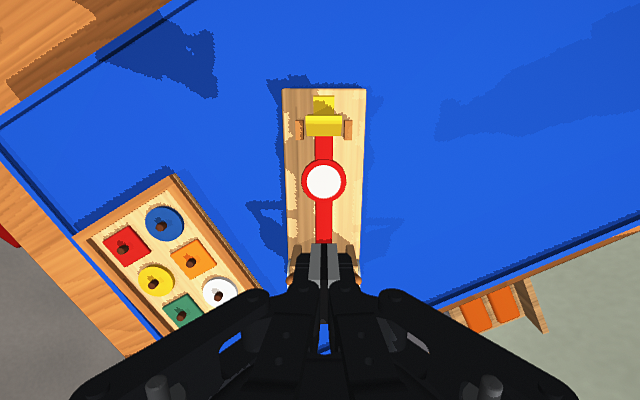

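The red arm lies level with its pin under the closed catch, at (237,163) in the scene crop. The green arm is still raised and the robot is clear of everything.

```bash
python3 -c "
from workcell import workorder
print(workorder.close_job())"
```

```text
the job is handed in; nothing more can be done
None
```

The red catapult is cocked and the job is handed in. With the gripper shut, I pushed the paddle down along its arc until the catch snapped over the pin at the hard stop. There the force sensor read about 18 N upward. I then eased off slowly and retreated straight up.

**Last checks:** at about 10.2 s the pictures showed the red arm level with its pin under the upright catch. The green arm was still raised, and the fingers were well above everything with a force reading near zero. The joint angles can't be read directly, so "level" and "closed" come from the images only.

**One odd reading:** partway down, with the pin resting on the catch, the force read only about 0.7 N against an expected 5 N or so. The pictures showed good contact. Because of that I checked the hooking in the pictures as well as by force. The final view did not include the excavator and jar; the arm did not go near them while low.

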